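Reassemble the bottle-parts drying stand on the draining board

TASK

Put the washed drying stand for baby-bottle parts back together: first slide its white drip tray square and flush into the lipped corner of the draining board. Then thread the green tier, the blue tier and the orange collar onto the tray's post, in that order and sleeve up, lowering each all the way home before letting go of it. The tray must end still flush in its corner; leave the detergent jug, bowl, mug and phone where they are.

Things in the scene. Friction and masses are not known exactly. Their poses are not given: they have to be found in the camera images.
- board: Fixed grey draining board, 300 x 300 mm, 8 mm thick, on the counter. Steel lips along its +x and -y edges, 8 mm thick, rise to 32 mm above the counter; inner lip faces at x = +142 and y = -142 mm. Origin: centre of the underside; x, y along its sides, z up.
- corner (a point): Inner corner of the two lips, at the level of the board's surface (x +142, y -142, z +8 mm in the board's frame).
- tray: Loose white square drip tray, 150 x 150 mm, rim 16 mm high, 0.35 kg, on the board. Central boss 60 mm across, its flat top (seat) 20 mm above the underside; grey post of 22 mm diameter on it, top 10 mm tapered to 12 mm, tip 112 mm above the underside. Origin: centre of the underside, z up, x and y along its sides. Flush: origin 75 mm from both lip faces.
- post_tip (a point): Top of the tray's post, on its axis, 112 mm above the tray's underside.
- big_tier: Loose green tier: disc 130 mm across, 6 mm thick; central sleeve of 46 mm outer diameter (grip here) up to 46 mm above the underside; through bore 29 mm. Eight white prongs at 53 mm radius, 20 mm high. 0.14 kg. Origin: centre of the underside, z up along the bore. Home: underside on the boss, 20 mm above the tray's origin.
- small_tier: Loose blue tier: disc 106 mm across, 6 mm thick (edge bead to 8 mm); sleeve of 46 mm outer diameter up to 34 mm above the underside; bore 29 mm. 0.11 kg. Origin: centre of the underside, z up. Home: on the green sleeve, 66 mm above the tray's origin.
- collar: Loose orange collar: flange 66 mm in diameter, 6 mm thick (edge bead to 8 mm), sleeve of 46 mm outer diameter standing up to 32 mm above the underside, bore 29 mm. About 0.06 kg. Origin: centre of the underside, z up. Home: on the blue tier's sleeve, underside 100 mm above the tray's origin.
- detergent: Bystander: white detergent jug with green cap and label, 100 mm in diameter, 225 mm tall, side handle. Origin: centre of the underside.
- bowl: Bystander: white bowl, 150 mm across, 55 mm high. Origin: centre of the underside.
- mug: Bystander: blue mug, 76 mm across, 85 mm high, handle at its +y side. Origin: centre of the underside.
- phone: Bystander: black phone lying flat, 72 x 150 x 10 mm. Origin: centre of the underside.
Mind the look-alikes: they are no part of the job. Of the things shaped like the big_tier, the green one is meant.

How it is judged:
By the outcome, as a careful person would: the job done as asked, in the order asked, and still so for the second after the job is handed in, with the robot touching nothing.
It also fails if it takes over 72 s, if anything falls off the work surface, if the arm or the gripper's body presses on something with over 40 N, if the wrist force passes 120 N, or if a joint passes its speed limit or range.

ROBOT

A 6-joint arm with a two-finger parallel gripper is mounted at the origin on the work surface. World frame = base frame: x ahead of the robot, y to its left, z up, the work surface at z = 0. Lengths are in m, angles in rad, forces in N, time in s.
With the tool pointing down it reaches from about 0.35 to 0.85 m from the base axis. Payload 8.1 kg.
Tool frame: the origin (TCP) lies on the mounting face of the last link; the fingertips stand 186 mm ahead of it and the grasp point (between the pads) lies 167 mm ahead of it; z points along the fingers, y is the line along which they close (so a half turn about z gives the same grasp; the last joint's range is limited). The gripper opens to 93 mm and grips with 3 to 60 N. Pads are 15 mm wide; open, the fingers measure 128 mm over their backs; the gripper's body (75 mm by 188 mm) begins 65 mm behind the grasp point.
Start: joints at [-1.246, 0.13, 1.488, -0, 1.523, -0.085], TCP at [0.239, -0.55, 0.405] pointing down, gripper open.
Joint ranges: [-2.96, 2.96], [-0.89, 2.26], [0.02, 2.5], [-1.34, 4.48], [0, 2.73], [-2.66, 2.66]. Speed limits (rad/s): [2.39, 2.39, 2.79, 3.14, 3.14, 3.14].

INTERFACE

Orientations are given as a unit quaternion [x, y, z, w].
In Python, from plant import manip gives the robot as it stands. The module is installed in compiled form; this text tells all that it offers.
- The arm moves only by the tool servo_tool, never from a script. Its argument "moves" is a list of rows, each a list of 7 numbers: the shift along the tool's x, y, z in cm, then the turn, a rotation vector about the tool's x, y, z in rad, then the finger opening in cm, from 0 to 9.3. In form: [[x, y, z, rx, ry, rz, grip], ...]. A call has 1 to 12 rows; each row shifts and turns the commanded pose from where the row before left it, along the tool's axes as they then stand; what a row does not reach is not made up. A row lasts 1/8 s, in which the tool goes at most 62.5 mm and 10.7 degrees, less where a joint would pass 70% of its speed; a pose out of reach is approached as far as the arm can. A call with a gripper value outside its range is refused whole. The fingers move at their own pace and stop on an object; "newtons" is the grip in N (left out, the last holds). Time passes only in rows, so rows that do not move let the fingers close. It gives the time, the measured TCP pose, the force, the opening and the grip force at its end, in the units of the state.
- manip.state(): the state, without advancing time (a new reading comes with each control period).
- manip.camera(name): name is "scene" or "top" or "wrist"; returns a dict with "image" (400x640x3 uint8, red, green, blue), "z_map" (400x640 float32, m along the optical axis (not along the pixel's ray), 0 where there is no reading), "intrinsics" (3x3 intrinsics, pixels), "D" ([k1, k2, p1, p2, k3] as OpenCV has them; the pictures are not rectified), "extrinsics" (4x4, takes a point from world to camera coordinates). Camera axes: x right, y down, z forward; pixel columns grow to the right and rows downward; lengths in m; the calibration is good to about 2 mm. A picture is of the moment at which its call begins.
- manip.sign_off(): hands the job in; it is judged then, once.
The state is a dict: "time_s": time; "joint_pos": joint angles; "qd": joint speeds; "tau": joint torques, N m; "tcp_pos": TCP position; "orientation": TCP orientation; "wrist_force": force on the tool from outside, world axes, zero at the start; "moment": the same for the moment, N m; "grip_width": opening from 0.0 (shut) to 1.0 (fully open); "gripper_force": force on a finger pad.
Only numpy, scipy, OpenCV 4.12 (cv2) and the standard library are available. Lean on these libraries where they do the work, as an engineer would, in place of code of your own. Each camera call takes 0.05 s, during which the arm holds its last target. There are 200 camera calls.

## Working session

There is one attempt and no reset: what is moved stays moved. The work goes in short steps, Python scripts to look and compute and a tool call to move; the robot and the scene stay as the last step left them, time stands still between calls to the robot, and variables do not carry over. Pictures are saved under pics/ and viewed, at most 13 in all, crops included, and the job is handed in when it is done.

Besides the shell and the picture viewer there is one more tool, called after ">>>" by a JSON object that holds its "op" and its "data", one argument or row to a line. servo_tool: Moves the arm, as the interface text tells. Its arguments: {"type":"object","properties":{"moves":{"type":"array"},"newtons":{"type":"number"}},"required":["moves"]}

```bash
mkdir -p pics; cat > h.py <<'E'
import numpy as np, cv2
from plant import manip
def cam(n):
    c=manip.camera(n); return c
def save(c,f,crop=None,s=1):
    im=c["image"][:,:,::-1]
    if crop: x0,y0,x1,y1=crop; im=im[y0:y1,x0:x1]
    cv2.imwrite("pics/"+f,cv2.resize(im,None,fx=s,fy=s))
def ray(c,uv):
    p=cv2.undistortPoints(np.array(uv,float).reshape(-1,1,2),np.array(c["intrinsics"]),np.array(c["D"])).reshape(-1,2)
    E=np.array(c["extrinsics"]);R,t=E[:3,:3],E[:3,3]
    return -R.T@t,np.c_[p,np.ones(len(p))]@R
def plane(c,uv,z):
    o,d=ray(c,uv); return o+d*((z-o[2])/d[:,2])[:,None]
def depth(c):
    h,w=c["z_map"].shape; uv=np.stack(np.meshgrid(np.arange(w),np.arange(h)),-1).reshape(-1,2)
    o,d=ray(c,uv); P=(o+d*c["z_map"].reshape(-1,1)).reshape(h,w,3); P[c["z_map"]==0]=np.nan; return P
E
python3 - <<'E'
from h import *
for n in("scene","top"):
    c=cam(n); save(c,n+"0.png"); np.savez(n+"0.npz",**c)
    print(n,np.round(c["extrinsics"],3).tolist(),np.round(c["intrinsics"],1).tolist(),c["D"])
s=manip.state();print(s)
E
```

```text
scene [[-0.818, 0.575, -0.001, 0.392], [0.412, 0.584, -0.699, -0.157], [-0.402, -0.572, -0.715, 1.566], [0.0, 0.0, 0.0, 1.0]] [[394.2, 0.0, 319.7], [0.0, 394.2, 199.9], [0.0, 0.0, 1.0]] [0.00540916 0.         0.         0.         0.        ]
top [[0.017, -1.0, 0.001, 0.021], [-0.996, -0.017, -0.084, 0.494], [0.084, 0.0, -0.996, 1.555], [0.0, 0.0, 0.0, 1.0]] [[427.4, 0.0, 320.3], [0.0, 427.4, 195.6], [0.0, 0.0, 1.0]] [-0.0715352  0.         0.         0.         0.       ]
{'time_s': 0.1, 'joint_pos': array([-1.24638944e+00,  1.31074982e-01,  1.48913725e+00,  1.38828089e-05,
        1.52298848e+00, -8.54244277e-02]), 'qd': array([-0.00139863, -0.00137334, -0.00240264,  0.00048404, -0.00054107,
        0.00123599]), 'tau': array([ 1.16565785e-03, -5.61342466e+01, -4.93094802e+01,  7.70305283e-02,
        2.91944639e-02, -4.06991160e-05]), 'tcp_pos': array([ 0.23901981, -0.550123  ,  0.40381666]), 'orientation': array([ 9.79077903e-01,  2.03484186e-01, -8.89622395e-05, -7.99122761e-04]), 'wrist_force': array([-0.50712494,  0.16876652,  0.17599586]), 'moment': array([ 0.01623634, -0.01605325, -0.00221756]), 'gripper_force': 0.0, 'grip_width': 1.0017834276648778}
```

View pics/top0.png

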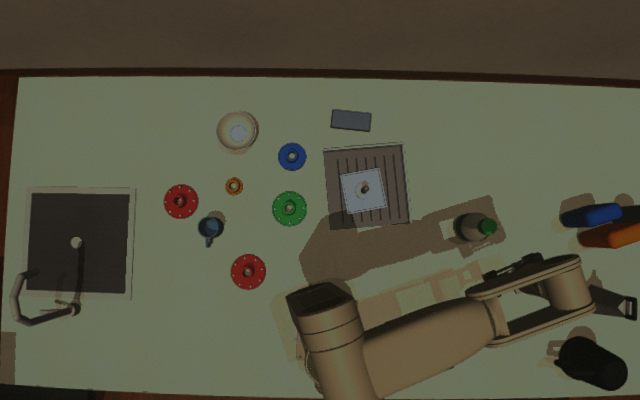

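View pics/scene0.png

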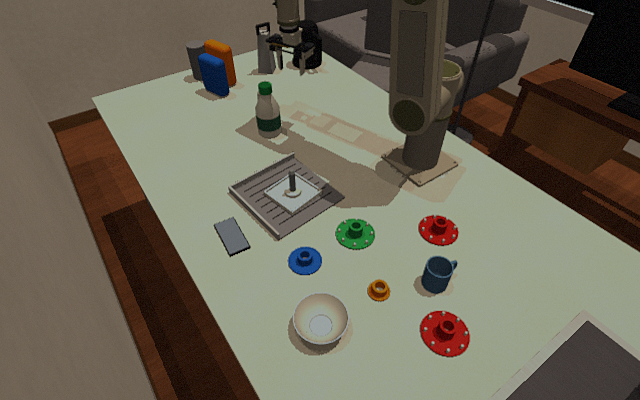

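Scene candidates, by pixel in top:
- **Big tier:** green (289,209). The red look-alikes at (181,202) and (248,272) are not wanted.
- **Small tier:** blue (292,157), not the blue mug at (210,227).
- **Collar:** orange (234,186), not the orange pack at (625,236).
- **Tray:** white, (363,191), with its post on it. The board's lips lie along the top (+x) and right (-y) edges of the image.

```bash
cat >> h.py <<'E'
HUE={"green":(45,80),"blue":(105,130),"orange":(8,22)}
BOX={"top":{"green":(265,185,315,232),"blue":(270,135,312,177),"orange":(220,172,248,200)},
"scene":{"green":(330,212,380,252),"blue":(283,243,327,277),"orange":(362,274,396,304)}}
def mask(c,k,box):
    h=cv2.cvtColor(c["image"],cv2.COLOR_RGB2HSV); lo,hi=HUE[k]
    m=cv2.inRange(h,(lo,110,30),(hi,255,255)); z=np.zeros_like(m); x0,y0,x1,y1=box; z[y0:y1,x0:x1]=m[y0:y1,x0:x1]; return z
E
python3 - <<'E'
from h import *
C={n:dict(np.load(n+"0.npz")) for n in("top","scene")}
D={n:depth(C[n]) for n in C}
for n in C:
  for k,b in BOX[n].items():
    m=mask(C[n],k,b); cs,_=cv2.findContours(m,cv2.RETR_EXTERNAL,cv2.CHAIN_APPROX_NONE); q=max(cs,key=cv2.contourArea)[:,0]
    P=plane(C[n],q,0.006); (cx,cy),r=cv2.minEnclosingCircle((P[:,:2]*1000).astype(np.float32)); 
    d=D[n][m>0]; print(n,k,"circle",round(cx,1),round(cy,1),round(r,1),"px",q.mean(0).round(),"depth z pct",np.nanpercentile(d[:,2],[5,50,90,99]).round(4))
    t=d[d[:,2]>np.nanmax(d[:,2])-.006]; print("   sleeve top mean",np.nanmean(t,0).round(4),len(t))
for n in C:
  P=D[n]; sel=(P[...,2]>.08)&(P[...,2]<.14)&(abs(P[...,0]-.5)<.25)&(abs(P[...,1]+.15)<.2)
  print(n,"post",sel.sum(),np.nanmedian(P[sel],0).round(4),np.nanmax(P[sel][:,2]) if sel.any() else 0)
  z=P[...,2]; print("counter z",np.nanmedian(z[(abs(P[...,0]-.5)<.4)&(abs(P[...,1]-.1)<.4)]))
  sel=np.isfinite(z)&(z>.15)&(P[...,1]<-.2)&(P[...,1]>-.75)&(P[...,0]>.4)&(P[...,0]<.7)
  print("tall",P[sel].mean(0) if sel.any() else None)
save(C["top"],"top_crop.png",(220,110,420,240),4)
E
```

```text
top green circle 445.2 145.3 64.0 px [289. 208.] depth z pct [0.0015 0.008  0.0175 0.051 ]
   sleeve top mean [0.4426 0.1424 0.0508] 26
top blue circle 640.8 140.2 51.8 px [292. 156.] depth z pct [0.0021 0.0085 0.0323 0.0399]
   sleeve top mean [0.6365 0.1443 0.0405] 11
top orange circle 524.4 355.0 33.4 px [234. 186.] depth z pct [0.0013 0.0125 0.0355 0.0403]
   sleeve top mean [0.5307 0.3522 0.0423] 3
scene green circle 443.7 150.4 64.4 px [355. 233.] depth z pct [0.0023 0.0065 0.0415 0.047 ]
   sleeve top mean [0.4432 0.1488 0.0456] 69
scene blue circle 638.1 145.9 52.7 px [305. 260.] depth z pct [0.0023 0.0065 0.0315 0.0358]
   sleeve top mean [0.6383 0.1416 0.034 ] 65
scene orange circle 520.2 356.9 36.6 px [379. 290.] depth z pct [0.0023 0.0118 0.032  0.0346]
   sleeve top mean [0.5222 0.3581 0.0321] 75
top post 40 [ 0.5134 -0.1252  0.1168] 0.12779194612662592
counter z 0.004584035748157023
tall [ 0.40893641 -0.50528943  0.18767401]
scene post 67 [ 0.5142 -0.1189  0.1034] 0.12026052097225415
counter z 0.00046495960822856564
tall [ 0.40703368 -0.50459803  0.1860545 ]
```

View pics/top_crop.png

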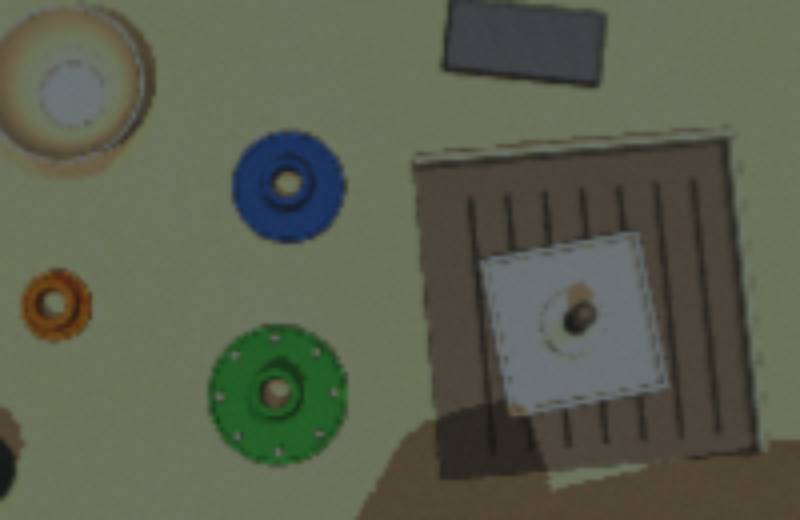

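The crop confirms green with white prongs, blue, and orange, all sleeve up. It also shows the board with lips at the top and right, and the tray turned a few degrees. Next I measure the board and tray.

```bash
python3 - <<'E'
from h import *
c=dict(np.load("top0.npz"))
f=lambda x,y:((x+.5)/4-.5+220,(y+.5)/4-.5+110)
g=cv2.cvtColor(c["image"],cv2.COLOR_RGB2HSV)
m=cv2.inRange(g,(0,0,95),(180,60,255)); z=np.zeros_like(m); z[160:218,332:395]=m[160:218,332:395]
q=max(cv2.findContours(z,cv2.RETR_EXTERNAL,cv2.CHAIN_APPROX_NONE)[0],key=cv2.contourArea)[:,0]
r=cv2.minAreaRect((plane(c,q,.024)[:,:2]*1000).astype(np.float32)); print("tray auto",r)
t=plane(c,[f(*p) for p in[(480,260),(638,232),(668,388),(512,416)]],.024)[:,:2]*1000
print("tray man",t.round(),t.mean(0),np.diff(t,axis=0))
for z in(.032,):
  a=plane(c,[f(*p) for p in[(413,154),(733,129),(767,447)]],z)[:,:2]*1000
b=plane(c,[f(*p) for p in[(440,478)]],.008)[:,:2]*1000
print("board",a.round(),b.round())
v1=a[1]-a[0];v2=a[2]-a[1]
print("ang -y dir",np.degrees(np.arctan2(v1[0],-v1[1])),np.linalg.norm(v1),np.degrees(np.arctan2(-v2[1],-v2[0])),np.linalg.norm(v2))
e=t[1]-t[0];print("tray ang",np.degrees(np.arctan2(e[0],-e[1])))
E
```

```text
tray auto ((514.643310546875, -127.68955993652344), (148.62745666503906, 147.93626403808594), 11.569482803344727)
tray man [[ 572.  -40.]
 [ 601. -186.]
 [ 456. -215.]
 [ 428.  -71.]] [ 514.28048016 -128.1936719 ] [[  28.78745577 -146.13466532]
 [-144.28177028  -28.43250315]
 [ -28.13359033  143.28338727]]
board [[ 669.   23.]
 [ 698. -273.]
 [ 403. -305.]] [[371.  -7.]]
ang -y dir 5.6218867606164515 298.2009507954742 6.064567471700823 295.9986580053711
tray ang 11.144156146786768
```

>>> {"op": "servo_tool", "data": {
  "moves": [
    [0,0,-2.5,0,0,0.1065,9.3],
    [0,0,-2.5,0,0,0.1065,6],
    [3.5,-3.6,0,0,0,0,6],
    [3.5,-3.6,0,0,0,0,6],
    [3.5,-3.6,0,0,0,0,6],
    [3.5,-3.6,0,0,0,0,6],
    [3.5,-3.6,0,0,0,0,6],
    [3.5,-3.6,0,0,0,0,6],
    [3.5,-3.6,0,0,0,0,6],
    [3.5,-3.6,0,0,0,0,6],
    [3.5,-3.6,0,0,0,0,6],
    [3.5,-3.6,0,0,0,0,6]
  ]
}}

```text
time_s: 1.6
tcp_pos: [0.5125, -0.1273, 0.4544]
orientation: [0.995, 0.098, -0.0, -0.0]
wrist_force: [0.7, -0.3, 0.6]
grip_width: 0.643
gripper_force: 0.0
```

```bash
cat >> h.py <<'E'
from scipy.spatial.transform import Rotation as Ro
def pose():
    s=manip.state(); R=Ro.from_quat(s["orientation"]).as_matrix(); return s,np.array(s["tcp_pos"]),R,np.arctan2(R[1,0],R[0,0])
def go(x,y,zg,yaw):
    """deltas (cm) along tool axes after the turn rz, to put the grasp point at mm x,y, z zg with yaw (deg)"""
    s,p,R,a=pose(); rz=-(np.radians(yaw)-a)
    R2=R@Ro.from_rotvec([0,0,rz]).as_matrix(); g=p+R[:,2]*.167
    d=R2.T@(np.array([x,y,zg])/1000-g)*100
    print("t %.2f yaw %.2f tilt %.4f %.4f g %s | rz %.4f d %s cm F %s w %.3f gf %.1f"%(s["time_s"],np.degrees(a),R[0,2],R[1,2],(g*1000).round(1),rz,d.round(2),np.round(s["wrist_force"],1),s["grip_width"],s["gripper_force"]))
E
python3 - <<'E'
from h import *
go(514,-127,62,11.3)
c=cam("wrist"); save(c,"w1.png"); np.savez("w1.npz",**c); print(np.round(c["extrinsics"],3).tolist())
E
```

```text
t 1.60 yaw 11.28 tilt -0.0004 0.0001 g [ 512.4 -127.2  287.4] | rz -0.0004 d [1.700e-01 1.000e-02 2.254e+01] cm F [ 0.7 -0.3  0.6] w 0.643 gf 0.0
[[0.195, -0.981, -0.001, -0.224], [-0.947, -0.189, 0.258, 0.418], [-0.254, -0.049, -0.966, 0.562], [0.0, 0.0, 0.0, 1.0]]
```

View pics/w1.png

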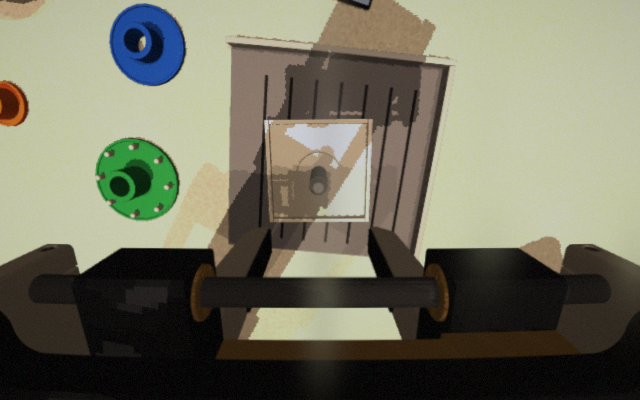

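Wrist view: tray square spanning (265,121) to (371,221), post tip at about (319,187), board lip outer corners at about (228,38) and (455,62), green tier at (138,178) and blue at (147,44).

```bash
python3 - <<'E'
from h import *
c=dict(np.load("w1.npz")); t=dict(np.load("top0.npz"))
print("tray",(plane(c,[(265,121),(371,120),(370,221),(270,221)],.024)*1000).round(1)[:,:2].tolist(), "tip",(plane(c,[(319,187)],.12)*1000).round(1))
print("lip",(plane(c,[(228,38),(455,62)],.032)*1000).round(1)[:,:2].tolist())
D=depth(c)*1000; Z=D[...,2]
s=(Z>95)&(Z<140)&(abs(D[...,0]-514)<40)&(abs(D[...,1]+127)<40); print("post",s.sum(),np.median(D[s],0),Z[s].max())
# board: lip tops and surface levels by depth, line fits
near=(abs(D[...,0]-535)<200)&(abs(D[...,1]+140)<200)
L=near&(Z>28)&(Z<37); 
print("surf z",np.median(Z[near&(Z>4)&(Z<12)]))
P=D[L][:,:2]
a=P[(P[:,0]>640)]; k=np.polyfit(a[:,1],a[:,0],1); print("x lip",len(a),k,np.degrees(np.arctan(-k[0])))
b=P[(P[:,1]<-240)&(P[:,0]<650)]; k2=np.polyfit(b[:,0],b[:,1],1); print("y lip",len(b),k2,np.degrees(np.arctan(k2[0])))
for k,b in{"green":(80,125,195,235),"blue":(95,0,200,95)}.items():
    m=mask(c,k,b); q=max(cv2.findContours(m,cv2.RETR_EXTERNAL,cv2.CHAIN_APPROX_NONE)[0],key=cv2.contourArea)[:,0]
    P=plane(c,q,.006); print(k,cv2.minEnclosingCircle((P[:,:2]*1000).astype(np.float32)),(P[:,:2].max(0)+P[:,:2].min(0))*500)
    d=D[m>0]; print(np.nanpercentile(d[:,2],[50,99]))
E
```

```text
tray [[568.6, -38.6], [598.5, -182.0], [455.0, -215.8], [425.4, -67.8]] tip [[ 512.8 -126.   120. ]]
lip [[662.2, 22.6], [692.3, -271.2]]
post 320 [ 514.97393576 -124.7274138   115.60059437] 122.29993132546501
surf z 8.337794471143189
x lip 1871 [-5.03653004e-02  6.66996949e+02] 2.883282821026262
y lip 1051 [ 1.02316856e-01 -3.38815999e+02] 5.841994516827789
green ((443.1868591308594, 147.39122009277344), 65.45199584960938) [443.02138758 147.36716117]
[ 7.23175608 47.47168553]
blue ((638.328125, 142.38848876953125), 53.23533248901367) [638.3058891  142.18979293]
[ 7.12713977 35.52969493]
```

>>> {"op": "servo_tool", "data": {
  "moves": [
    [0.1,-0.1,5,0,0,0,6],
    [0,0,5,0,0,0,5],
    [0,0,5,0,0,0,5],
    [0,0,4,0,0,0,5],
    [0,0,3.1,0,0,0,5],
    [0,0,0,0,0,0,2],
    [0,0,0,0,0,0,1.5],
    [0,0,0,0,0,0,1.5],
    [0,0,0,0,0,0,1.5],
    [0,0,0,0,0,0,1.5]
  ],
  "newtons": 15
}}

```text
time_s: 2.9
tcp_pos: [0.5135, -0.1277, 0.2357]
orientation: [0.995, 0.098, 0.001, 0.0]
wrist_force: [-1.5, 2.4, 7.4]
grip_width: 0.234
gripper_force: 15.0
```

```bash
python3 -c "
from h import *
go(607,-199,66,5.8)"
```

```text
t 2.90 yaw 11.28 tilt 0.0028 -0.0006 g [ 514.  -127.8   68.7] | rz 0.0956 d [8.53 8.02 0.3 ] cm F [-1.5  2.4  7.4] w 0.234 gf 15.0
```

>>> {"op": "servo_tool", "data": {
  "moves": [
    [0,0,-0.3,0,0,0,1.5],
    [0,0,0,0,0,0,1.5],
    [1.5,1.4,0,0,0,0.048,1.5],
    [1.5,1.4,0,0,0,0.048,1.5],
    [1.5,1.4,0,0,0,0,1.5],
    [1.5,1.4,0,0,0,0,1.5],
    [1.0,0.9,0,0,0,0,1.5],
    [0,0,0,0,0,0,1.5]
  ]
}}

```text
time_s: 3.9
tcp_pos: [0.5908, -0.1833, 0.2363]
orientation: [0.999, 0.05, -0.0, -0.0]
wrist_force: [-0.6, 0.6, -2.8]
grip_width: 0.237
gripper_force: 15.0
```

```bash
python3 -c "
from h import *
go(607,-199,66,5.8)"
```

```text
t 3.90 yaw 5.74 tilt -0.0005 0.0001 g [ 590.7 -183.3   69.3] | rz -0.0010 d [1.46 1.73 0.32] cm F [-0.6  0.6 -2.8] w 0.237 gf 15.0
```

>>> {"op": "servo_tool", "data": {
  "moves": [
    [0,0.7,0.1,0,0,0,1.5],
    [0,0.5,0,0,0,0,1.5],
    [0,0.2,0,0,0,0,1.5],
    [0,0.2,0,0,0,0,1.5],
    [0,0,0,0,0,0,1.5]
  ]
}}

```text
time_s: 4.53
tcp_pos: [0.5922, -0.199, 0.2358]
orientation: [0.999, 0.05, 0.0, 0.0]
wrist_force: [0.6, -0.6, -0.1]
grip_width: 0.233
gripper_force: 15.0
```

>>> {"op": "servo_tool", "data": {
  "moves": [
    [1.0,0,0,0,0,0,1.5],
    [0.3,0,0,0,0,0,1.5],
    [0.2,0,0,0,0,0,1.5],
    [0,0,0,0,0,0,1.5]
  ]
}}

```text
time_s: 5.03
tcp_pos: [0.6067, -0.197, 0.2359]
orientation: [0.999, 0.051, -0.001, -0.0]
wrist_force: [-7.8, 2.2, 6.0]
grip_width: 0.234
gripper_force: 15.0
```

```bash
python3 -c "
from h import *
go(607,-199,66,5.8)"
```

```text
t 5.03 yaw 5.79 tilt -0.0024 0.0007 g [ 606.3 -196.9   68.9] | rz -0.0002 d [0.05 0.22 0.28] cm F [-7.8  2.2  6. ] w 0.234 gf 15.0
```

>>> {"op": "servo_tool", "data": {
  "moves": [
    [0,0.15,0,0,0,0,1.5],
    [0,0.15,0,0,0,0,1.5],
    [0,0,0,0,0,0,1.5]
  ]
}}

```text
time_s: 5.4
tcp_pos: [0.6066, -0.1986, 0.2359]
orientation: [0.999, 0.051, -0.002, -0.002]
wrist_force: [-12.2, 10.0, 10.5]
grip_width: 0.232
gripper_force: 15.0
```

>>> {"op": "servo_tool", "data": {
  "moves": [
    [0.1,0.2,0,0,0,0,1.5],
    [0,0.15,0,0,0,0,1.5],
    [0,0,0,0,0,0,1.5]
  ]
}}

```text
time_s: 5.78
tcp_pos: [0.608, -0.2004, 0.2359]
orientation: [0.999, 0.051, -0.002, -0.003]
wrist_force: [-14.1, 18.9, 14.8]
grip_width: 0.233
gripper_force: 15.0
```

```bash
python3 -c "
from h import *
go(607,-199,66,5.8); print(manip.state()['moment'])"
```

```text
t 5.78 yaw 5.86 tilt -0.0049 0.0066 g [ 607.1 -199.3   68.9] | rz 0.0011 d [-0.01 -0.03  0.29] cm F [-14.1  18.9  14.8] w 0.233 gf 15.0
[3.01731171 2.01862044 0.05778673]
```

>>> {"op": "servo_tool", "data": {
  "moves": [
    [-0.1,-0.15,0,0,0,0,1.5],
    [0,-0.05,0,0,0,0,1.5],
    [0,0,0,0,0,0,1.5]
  ]
}}

```text
time_s: 6.15
tcp_pos: [0.6074, -0.1998, 0.2357]
orientation: [0.999, 0.051, -0.001, -0.002]
wrist_force: [-5.0, 10.1, 5.4]
grip_width: 0.235
gripper_force: 15.0
```

>>> {"op": "servo_tool", "data": {
  "moves": [
    [0,0,0,0,0,0,4],
    [0,0,0,0,0,0,4],
    [0,0,0,0,0,0,4],
    [0,0,-4,0,0,0,5],
    [0,0,-6,0,0,0,5],
    [0,0,-6,0,0,0,6],
    [0,0,-3,0,0,0,6],
    [0,0,0,0,0,0,6]
  ]
}}

```text
time_s: 7.15
tcp_pos: [0.6082, -0.2022, 0.43]
orientation: [0.999, 0.05, 0.003, 0.002]
wrist_force: [-0.1, -0.4, -1.5]
grip_width: 0.647
gripper_force: 0.0
```

```bash
python3 - <<'E'
from h import *
go(444,147,200,5.8)
c=cam("wrist"); save(c,"w2.png",(160,0,480,240),2.4); np.savez("w2.npz",**c)
E
```

```text
t 7.15 yaw 5.76 tilt 0.0066 -0.0029 g [ 609.3 -202.7  263. ] | rz -0.0008 d [-12.95 -36.48   6.09] cm F [-0.1 -0.4 -1.5] w 0.647 gf 0.0
```

View pics/w2.png

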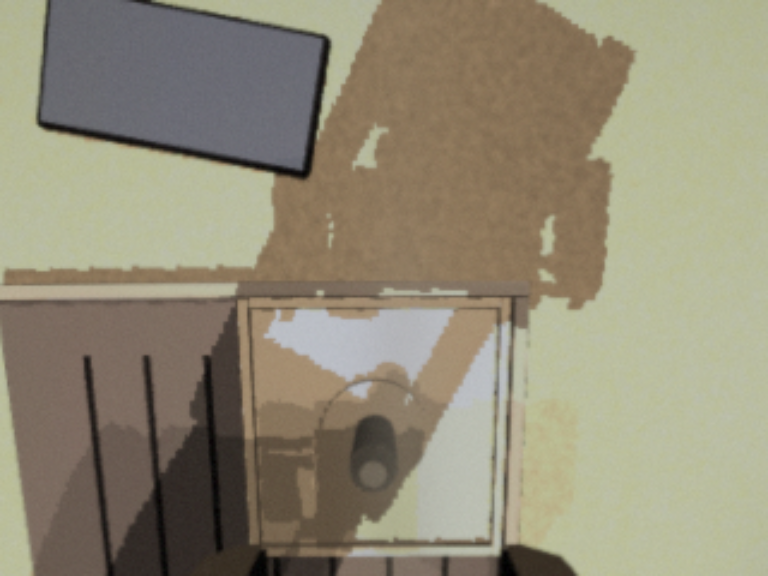

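Tray is in the corner against both lips; I check the seams close up: the top seam is near crop (380,297), the right seam near (510,430).

```bash
python3 - <<'E'
from h import *
c=dict(np.load("w2.npz"))
im=c["image"][:,:,::-1]
cv2.imwrite("pics/w2b.png",cv2.resize(im[115:235,340:390],None,fx=5,fy=5,interpolation=cv2.INTER_NEAREST))
g=cv2.cvtColor(c["image"],cv2.COLOR_RGB2GRAY)
for v in(150,180,210): print(v,g[v,355:385].tolist())
for u in(270,320,355): print(u,g[112:138,u].tolist())
E
```

```text
150 [146, 153, 170, 188, 191, 190, 192, 189, 190, 190, 186, 161, 127, 185, 188, 186, 163, 97, 116, 177, 186, 187, 187, 183, 181, 185, 184, 185, 186, 184]
180 [188, 188, 188, 190, 185, 191, 187, 187, 189, 185, 163, 128, 181, 187, 183, 151, 82, 114, 173, 176, 177, 178, 172, 169, 178, 177, 182, 182, 183, 183]
210 [188, 188, 189, 191, 185, 190, 186, 189, 183, 162, 123, 183, 189, 186, 156, 92, 138, 171, 177, 178, 175, 173, 174, 173, 175, 173, 176, 178, 179, 182]
270 [122, 123, 120, 116, 114, 104, 107, 111, 107, 107, 98, 80, 130, 143, 143, 142, 90, 112, 144, 145, 146, 144, 146, 148, 146, 146]
320 [124, 126, 126, 125, 128, 113, 119, 128, 171, 175, 171, 124, 121, 144, 144, 145, 133, 177, 181, 183, 183, 181, 183, 183, 181, 182]
355 [122, 124, 126, 130, 123, 118, 117, 118, 119, 123, 119, 75, 117, 146, 146, 139, 108, 141, 151, 150, 148, 148, 149, 145, 149, 145]
```

View pics/w2b.png

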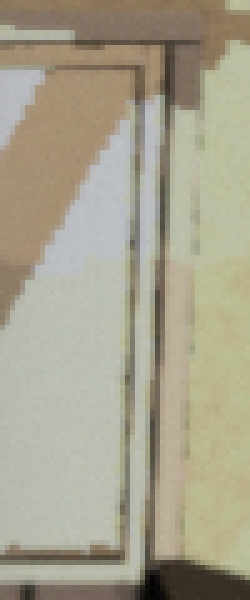

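```bash
cat >> h.py <<'E'
def go(x,y,zg,yaw):
    s,p,R,a=pose(); y=y; c,n=np.cos(np.radians(yaw)),np.sin(np.radians(yaw))
    R2=np.array([[c,n,0],[n,-c,0],[0,0,-1]]); rv=Ro.from_matrix(R.T@R2).as_rotvec(); g=p+R[:,2]*.167
    d=R2.T@(np.array([x,y,zg+167])/1000-p)*100
    print("t %.2f yaw %.2f tilt %.4f %.4f g %s | rv %s d %s cm F %s w %.3f gf %.1f"%(s["time_s"],np.degrees(a),R[0,2],R[1,2],(g*1000).round(1),rv.round(4),d.round(2),np.round(s["wrist_force"],1),s["grip_width"],s["gripper_force"]))
E
python3 - <<'E'
from h import *
go(444,147,200,5.8)
c=dict(np.load("w2.npz"));print((plane(c,[(315.4,197.5)],.12)*1000).round(1))
D=depth(c)*1000;s=(D[...,2]>112)&(D[...,2]<126)&(abs(D[...,0]-607)<30)&(abs(D[...,1]+199)<30);print(s.sum(),np.mean(D[s],0))
E
```

```text
t 7.20 yaw 5.76 tilt 0.0025 -0.0012 g [ 608.2 -202.2  259.9] | rv [ 0.0014 -0.0024 -0.0007] d [-12.77 -36.38   5.99] cm F [ 0.1 -0.  -1.1] w 0.648 gf 0.0
[[ 604.7 -198.8  120. ]]
263 [ 606.4000474  -198.37722744  117.51196687]
```

>>> {"op": "servo_tool", "data": {
  "moves": [
    [-1.85,-5.2,0,0,0,0,5.6],
    [-1.85,-5.2,0,0,0,0,5.6],
    [-1.85,-5.2,0,0,0,0,5.6],
    [-1.85,-5.2,0,0,0,0,5.6],
    [-1.85,-5.2,0,0,0,0,5.6],
    [-1.85,-5.2,0,0,0,0,5.6],
    [-1.85,-5.2,0,0,0,0,5.6],
    [0,0,0,0,0,0,5.6]
  ]
}}

```text
time_s: 8.2
tcp_pos: [0.4403, 0.15, 0.4234]
orientation: [0.999, 0.053, -0.002, -0.0]
wrist_force: [0.6, -1.5, 0.3]
grip_width: 0.6
gripper_force: 0.0
```

```bash
python3 - <<'E'
from h import *
c=cam("wrist"); np.savez("w3.npz",**c); save(c,"w3.png",(160,40,480,280),2)
h=cv2.cvtColor(c["image"],cv2.COLOR_RGB2HSV); m=mask(c,"green",(150,0,500,330)); q=max(cv2.findContours(m,cv2.RETR_EXTERNAL,cv2.CHAIN_APPROX_NONE)[0],key=cv2.contourArea)[:,0]
P=plane(c,q,.006)*1000; print(cv2.minEnclosingCircle(P[:,:2].astype(np.float32)),q.min(0),q.max(0))
D=depth(c)*1000; d=D[m>0]; t=d[d[:,2]>40]; print(len(t),np.nanpercentile(d[:,2],99),(t.max(0)+t.min(0))/2,t.max(0)-t.min(0))
go(444,147,43,5.8)
E
```

```text
((442.8083801269531, 147.84307861328125), 64.3597412109375) [276 125] [367 214]
458 47.131340969833424 [442.52107941 147.33866488  44.30120198] [44.28903083 44.61460905  8.08204628]
t 8.25 yaw 5.97 tilt -0.0029 -0.0008 g [440.7 148.4 256.6] | rv [0.0005 0.003  0.003 ] d [ 0.27  0.18 21.36] cm F [0.8 0.2 0.2] w 0.604 gf 0.0
```

View pics/w3.png

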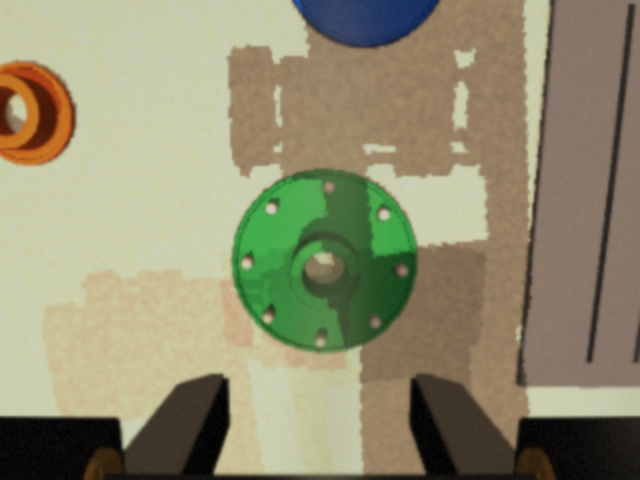

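>>> {"op": "servo_tool", "data": {
  "moves": [
    [0.15,0.1,5,0,0.003,0,5.6],
    [0,0,5,0,0,0,5.6],
    [0,0,5,0,0,0,5.6],
    [0,0,4,0,0,0,5.6],
    [0,0,2.3,0,0,0,5.6],
    [0,0,0,0,0,0,5.6],
    [0,0,0,0,0,0,4],
    [0,0,0,0,0,0,4],
    [0,0,0,0,0,0,4],
    [0,0,0,0,0,0,4]
  ],
  "newtons": 20
}}

```text
time_s: 9.5
tcp_pos: [0.4447, 0.1466, 0.2137]
orientation: [0.999, 0.05, 0.002, -0.0]
wrist_force: [-0.8, -1.2, 3.3]
grip_width: 0.491
gripper_force: 20.0
```

```bash
python3 -c "
from h import *
go(606.3,-199,195,5.8)"
```

```text
t 9.50 yaw 5.79 tilt 0.0047 0.0004 g [445.4 146.7  46.7] | rv [ 0.0001 -0.0047 -0.0002] d [ 12.59  36.02 -14.83] cm F [-0.8 -1.2  3.3] w 0.491 gf 20.0
```

>>> {"op": "servo_tool", "data": {
  "moves": [
    [0,0,-4,0,0,0,4],
    [0,0,-6,0,0,0,4],
    [0,0,-5,0,0,0,4],
    [1.4,4,0,0,-0.002,0,4],
    [1.7,5,0,0,0,0,4],
    [1.8,5,0,0,0,0,4],
    [1.8,5,0,0,0,0,4],
    [1.8,5,0,0,0,0,4],
    [1.8,5,0,0,0,0,4],
    [1.4,4,0,0,0,0,4],
    [0.9,3,0,0,0,0,4],
    [0,0,0,0,0,0,4]
  ]
}}

```text
time_s: 11.0
tcp_pos: [0.6055, -0.2009, 0.3623]
orientation: [0.999, 0.049, 0.0, -0.0]
wrist_force: [-0.1, 0.7, -1.6]
grip_width: 0.493
gripper_force: 20.0
```

>>> {"op": "servo_tool", "data": {
  "moves": [
    [0,0,0,0,0,0,4],
    [0,0,0,0,0,0,4]
  ]
}}

```text
time_s: 11.25
tcp_pos: [0.6052, -0.1978, 0.3629]
orientation: [0.999, 0.051, 0.0, -0.0]
wrist_force: [-0.0, 0.4, -0.3]
grip_width: 0.494
gripper_force: 20.0
```

```bash
python3 - <<'E'
from h import *
go(606.3,-199,195,5.8)
cs=cam("scene"); ct=cam("top"); np.savez("s4.npz",**cs)
go(606.3,-199,195,5.8)
save(cs,"s4.png",(220,110,380,230),5)
E
```

```text
t 11.25 yaw 5.85 tilt 0.0008 0.0005 g [ 605.3 -197.7  195.9] | rv [-0.0004 -0.0008  0.0008] d [0.1  0.13 0.09] cm F [-0.   0.4 -0.3] w 0.494 gf 20.0
t 11.35 yaw 5.84 tilt 0.0012 0.0002 g [ 605.4 -197.9  196.1] | rv [-0.0001 -0.0012  0.0008] d [0.1  0.12 0.11] cm F [ 0.3  0.3 -0.9] w 0.495 gf 20.0
```

View pics/s4.png

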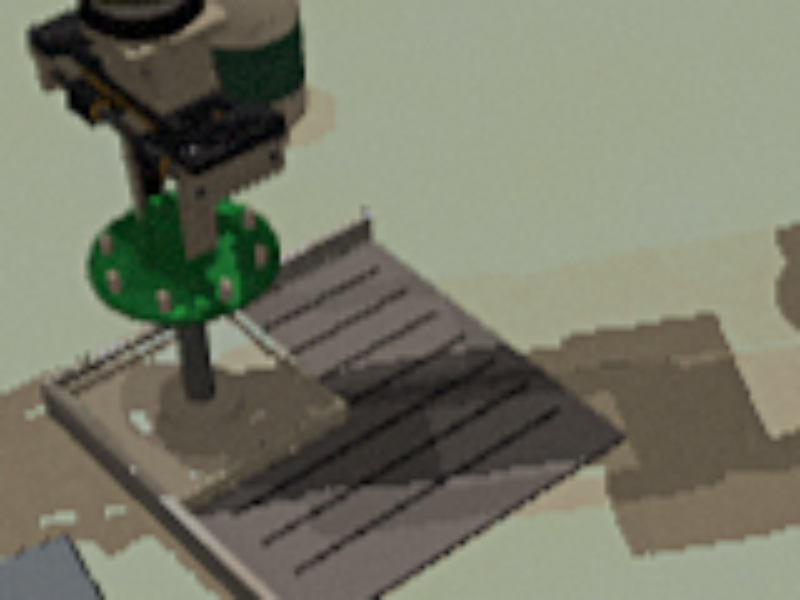

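Green tier is held level above the post (scene crop, disc at (185,255), post below at (197,370)). Measure its centre.

```bash
python3 - <<'E'
from h import *
for n,b in(("scene",(230,140,290,180)),("wrist",(100,0,560,330)),):
    c=dict(np.load("s4.npz")) if n=="scene" else cam(n)
    m=mask(c,"green",b); q=max(cv2.findContours(m,cv2.RETR_EXTERNAL,cv2.CHAIN_APPROX_NONE)[0],key=cv2.contourArea)
    q=cv2.convexHull(q)[:,0]; D=depth(c)*1000; d=D[m>0]
    P=plane(c,q,.153)*1000; print(n,cv2.minEnclosingCircle(P[:,:2].astype(np.float32)),cv2.fitEllipse(P[:,:2].astype(np.float32)),q.min(0),q.max(0),np.nanpercentile(d[:,2],[5,25,50]))
E
```

```text
scene ((604.2747192382812, -198.71023559570312), 70.11483764648438) ((601.8907470703125, -195.54335021972656), (123.98888397216797, 136.13954162597656), 164.81478881835938) [238 149] [275 174] [151.00293899 153.43394002 155.02676167]
wrist ((601.607421875, -197.3572998046875), 65.79109191894531) ((610.7849731445312, -196.78302001953125), (109.87344360351562, 130.3922882080078), 3.56583833694458) [226 138] [411 277] [154.67084915 155.43078723 156.12287363]
```

>>> {"op": "servo_tool", "data": {
  "moves": [
    [0.35,0.15,0,0,0,0,4],
    [0,0,1,0,0,0,4],
    [0,0,2,0,0,0,4],
    [0,0,1.5,0,0,0,4],
    [0,0,1,0,0,0,4],
    [0,0,0,0,0,0,4]
  ]
}}

```text
time_s: 12.15
tcp_pos: [0.6086, -0.1999, 0.3062]
orientation: [0.999, 0.05, -0.001, -0.001]
wrist_force: [-0.3, 0.4, -0.7]
grip_width: 0.494
gripper_force: 20.0
```

>>> {"op": "servo_tool", "data": {
  "moves": [
    [0,0,2,0,0,0,4],
    [0,0,2,0,0,0,4],
    [0,0,1.5,0,0,0,4],
    [0,0,0.4,0,0,0,4],
    [0,0,0.3,0,0,0,4],
    [0,0,0,0,0,0,4]
  ]
}}

```text
time_s: 12.9
tcp_pos: [0.6093, -0.2002, 0.2463]
orientation: [0.999, 0.05, 0.001, 0.0]
wrist_force: [-0.5, 0.9, -1.6]
grip_width: 0.493
gripper_force: 20.0
```

```bash
python3 -c "
from h import *
go(606.3,-199,74,5.8)"
```

```text
t 12.90 yaw 5.77 tilt 0.0017 -0.0002 g [ 609.6 -200.2   79.3] | rv [ 0.0004 -0.0017 -0.0005] d [-0.29 -0.15  0.53] cm F [-0.5  0.9 -1.6] w 0.493 gf 20.0
```

>>> {"op": "servo_tool", "data": {
  "moves": [
    [0,0,0.25,0,0,0,4],
    [0,0,0.2,0,0,0,4],
    [0,0,0.1,0,0,0,4],
    [0,0,0,0,0,0,4]
  ]
}}

```text
time_s: 13.4
tcp_pos: [0.6093, -0.2002, 0.2417]
orientation: [0.999, 0.05, 0.001, 0.0]
wrist_force: [-4.6, 0.1, 6.8]
grip_width: 0.493
gripper_force: 20.0
```

>>> {"op": "servo_tool", "data": {
  "moves": [
    [0,0,0.1,0,0,0,4],
    [0,0,0.1,0,0,0,4],
    [0,0,0,0,0,0,4]
  ]
}}

```text
time_s: 13.78
tcp_pos: [0.6093, -0.2002, 0.2416]
orientation: [0.999, 0.05, 0.001, 0.0]
wrist_force: [-10.8, 4.8, 20.2]
grip_width: 0.494
gripper_force: 20.0
```

>>> {"op": "servo_tool", "data": {
  "moves": [
    [0,0,-0.2,0,0,0,4],
    [0,0,0,0,0,0,5.6],
    [0,0,0,0,0,0,5.6],
    [0,0,0,0,0,0,5.6],
    [0,0,-3,0,0,0,5.6],
    [0,0,-5,0,0,0,5.6],
    [0,0,-5,0,0,0,5.6],
    [0,0,-5,0,0,0,5.6],
    [0,0,0,0,0,0,5.6],
    [0,0,0,0,0,0,5.6]
  ]
}}

```text
time_s: 15.02
tcp_pos: [0.6089, -0.2001, 0.42]
orientation: [0.999, 0.05, 0.0, -0.0]
wrist_force: [1.0, 0.3, -0.2]
grip_width: 0.6
gripper_force: 0.0
```

```bash
python3 - <<'E'
from h import *
c=cam("wrist"); np.savez("w5.npz",**c); save(c,"w5.png",(160,0,480,240),2.4)
D=depth(c)*1000;m=mask(c,"green",(150,0,500,330));d=D[m>0];d=d[np.isfinite(d[:,2])]
print(np.percentile(d[:,2],[10,50,95,99]),"exp disc 34, sleeve 74")
go(638.3,142.3,200,5.8)
E
```

```text
[33.50670269 34.60173928 73.57884173 74.9034422 ] exp disc 34, sleeve 74
t 15.07 yaw 5.77 tilt -0.0012 0.0010 g [ 608.4 -199.9  251.7] | rv [-0.0011  0.0011 -0.0005] d [  6.41 -33.76   5.17] cm F [ 0.7 -0.   0. ] w 0.599 gf 0.0
```

View pics/w5.png

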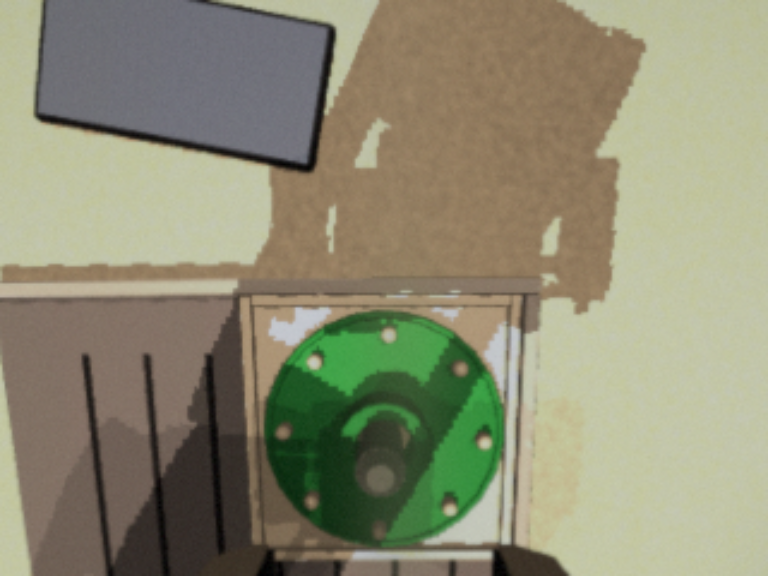

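Green tier is home: disc at 34 mm, sleeve top at 74 mm, post through it at (380,475). The tray is still against the top and right lips. Next, blue.

>>> {"op": "servo_tool", "data": {
  "moves": [
    [0.7,-4,0,0,0,0,5.6],
    [1.1,-5.5,0,0,0,0,5.6],
    [1.1,-5.7,0,0,0,0,5.6],
    [1.1,-5.7,0,0,0,0,5.6],
    [1.1,-5.7,0,0,0,0,5.6],
    [0.8,-4.5,0,0,0,0,5.6],
    [0.5,-2.6,0,0,0,0,5.6],
    [0,0,0,0,0,0,5.6],
    [0,0,0,0,0,0,5.6],
    [0,0,0,0,0,0,5.6]
  ]
}}

```text
time_s: 16.32
tcp_pos: [0.6387, 0.1404, 0.4199]
orientation: [0.999, 0.05, 0.0, 0.0]
wrist_force: [0.5, 0.0, -0.1]
grip_width: 0.604
gripper_force: 0.0
```

```bash
cat >> h.py <<'E'
def wdisc(k,z,zs,b=(100,0,560,235)):
    c=cam("wrist"); m=mask(c,k,b); q=max(cv2.findContours(m,cv2.RETR_EXTERNAL,cv2.CHAIN_APPROX_NONE)[0],key=cv2.contourArea)
    q=cv2.convexHull(q)[:,0]; P=plane(c,q,z)*1000; print("disc",cv2.minEnclosingCircle(P[:,:2].astype(np.float32)),q.min(0),q.max(0))
    d=(depth(c)*1000)[m>0]; d=d[np.isfinite(d[:,2])]; t=d[d[:,2]>zs]; print("z pct",np.percentile(d[:,2],[10,50,95,99]).round(1),"sleeve",len(t),((t.max(0)+t.min(0))/2).round(1),(t.max(0)-t.min(0)).round(1))
E
python3 - <<'E'
from h import *
wdisc("blue",.007,30)
go(638.3,142.3,29,5.8)
E
```

```text
disc ((637.9840698242188, 152.18792724609375), 49.876312255859375) [281 138] [317 209]
z pct [ 5.5  6.7 34.  35.1] sleeve 225 [637.4 143.   33.6] [41.7 43.8  5.5]
t 16.38 yaw 5.69 tilt 0.0005 -0.0001 g [638.8 140.4 253.1] | rv [ 0.0002 -0.0005 -0.002 ] d [-2.000e-02 -2.000e-01  2.241e+01] cm F [ 0.4  0.3 -0.2] w 0.605 gf 0.0
```

>>> {"op": "servo_tool", "data": {
  "moves": [
    [-0.1,-0.2,5,0,0,0,5.6],
    [0,0,5,0,0,0,5.6],
    [0,0,5,0,0,0,5.6],
    [0,0,4,0,0,0,5.6],
    [0,0,2.3,0,0,0,5.6],
    [0,0,1,0,0,0,5.6],
    [0,0,0,0,0,0,5.6],
    [0,0,0,0,0,0,4],
    [0,0,0,0,0,0,4],
    [0,0,0,0,0,0,4],
    [0,0,0,0,0,0,4]
  ]
}}

```text
time_s: 17.75
tcp_pos: [0.6385, 0.1435, 0.1992]
orientation: [0.999, 0.05, 0.002, -0.0]
wrist_force: [-1.0, -1.7, 5.7]
grip_width: 0.493
gripper_force: 20.0
```

```bash
python3 -c "
from h import *
go(607,-199,200,5.8)"
```

```text
t 17.75 yaw 5.77 tilt 0.0038 0.0003 g [639.1 143.6  32.2] | rv [ 0.0001 -0.0038 -0.0004] d [ -6.6   33.76 -16.78] cm F [-1.  -1.7  5.7] w 0.493 gf 20.0
```

>>> {"op": "servo_tool", "data": {
  "moves": [
    [0,0,-3.5,0,0,0,4],
    [0,0,-5.5,0,-0.002,0,4],
    [0,0,-5.5,0,0,0,4],
    [-0.8,4,0,0,0,0,4],
    [-1.1,5.5,0,0,0,0,4],
    [-1.1,5.7,0,0,0,0,4],
    [-1.1,5.7,0,0,0,0,4],
    [-1.1,5.6,0,0,0,0,4],
    [-0.8,4.6,0,0,0,0,4],
    [-0.5,2.7,0,0,0,0,4],
    [0,0,0,0,0,0,4],
    [0,0,0,0,0,0,4]
  ]
}}

```text
time_s: 19.25
tcp_pos: [0.607, -0.1987, 0.3424]
orientation: [0.999, 0.05, -0.001, -0.0]
wrist_force: [0.0, 1.0, -1.5]
grip_width: 0.49
gripper_force: 20.0
```

```bash
python3 - <<'E'
from h import *
s,p,R,a=pose(); z=(p+R[:,2]*.167)[2]-.032
wdisc("blue",z+.007,z*1000+30,(100,0,560,300))
go(607.9,-199,200,5.8)
c=cam("scene"); save(c,"s6.png",(220,110,380,230),5)
E
```

```text
disc ((606.4796752929688, -197.220458984375), 52.489070892333984) [237 156] [399 277]
z pct [148.7 150.  177.6 178.3] sleeve 2383 [ 615.6 -198.1  214.3] [48.3 45.1 81.8]
t 19.30 yaw 5.82 tilt -0.0011 0.0004 g [ 606.9 -198.2  175.4] | rv [-0.0005  0.0011  0.0004] d [ 0.07  0.08 -2.46] cm F [ 0.2  0.3 -0.7] w 0.493 gf 20.0
```

>>> {"op": "servo_tool", "data": {
  "moves": [
    [0.05,0.1,0,0,0,0,4],
    [0,0,1,0,0,0,4],
    [0,0,1.5,0,0,0,4],
    [0,0,1.5,0,0,0,4],
    [0,0,1.3,0,0,0,4],
    [0,0,0.7,0,0,0,4],
    [0,0,0,0,0,0,4]
  ]
}}

```text
time_s: 20.23
tcp_pos: [0.6073, -0.2002, 0.2816]
orientation: [0.999, 0.05, -0.001, -0.0]
wrist_force: [-0.3, 0.2, -0.9]
grip_width: 0.497
gripper_force: 20.0
```

>>> {"op": "servo_tool", "data": {
  "moves": [
    [0,0,0.4,0,0,0,4],
    [0,0,0.3,0,0,0,4],
    [0,0,0.2,0,0,0,4],
    [0,0,0.1,0,0,0,4],
    [0,0,0,0,0,0,4]
  ]
}}

```text
time_s: 20.85
tcp_pos: [0.6077, -0.2002, 0.2733]
orientation: [0.999, 0.05, -0.0, 0.0]
wrist_force: [-2.7, 0.9, 5.0]
grip_width: 0.494
gripper_force: 20.0
```

```bash
python3 -c "
from h import *
go(607,-199,106,5.8)"
```

```text
t 20.85 yaw 5.78 tilt -0.0004 -0.0003 g [ 607.6 -200.3  106.3] | rv [ 0.0003  0.0004 -0.0003] d [-0.05 -0.13  0.03] cm F [-2.7  0.9  5. ] w 0.494 gf 20.0
```

>>> {"op": "servo_tool", "data": {
  "moves": [
    [0,0,0.1,0,0,0,4],
    [0,0,-0.1,0,0,0,5.6],
    [0,0,0,0,0,0,5.6],
    [0,0,0,0,0,0,5.6],
    [0,0,-3,0,0,0,5.6],
    [0,0,-5,0,0,0,5.6],
    [0,0,-5,0,0,0,5.6],
    [0,0,-2,0,0,0,5.6],
    [0,0,0,0,0,0,5.6],
    [0,0,0,0,0,0,5.6]
  ]
}}

```text
time_s: 22.1
tcp_pos: [0.6073, -0.2001, 0.4197]
orientation: [0.999, 0.05, -0.002, -0.001]
wrist_force: [-0.5, 0.1, 0.1]
grip_width: 0.604
gripper_force: 0.0
```

```bash
python3 - <<'E'
from h import *
wdisc("blue",.081,102,(100,0,560,300)); go(522,357,250,5.8)
c=cam("wrist"); save(c,"w7.png",(160,0,480,240),2.4); np.savez("w7.npz",**c)
E
```

```text
disc ((607.024658203125, -199.62948608398438), 52.414852142333984) [275 140] [366 227]
z pct [ 79.6  80.7 108.3 109.2] sleeve 615 [ 606.9 -200.1  106.7] [44.6 45.4  7.7]
t 22.15 yaw 5.77 tilt -0.0051 0.0016 g [ 606.4 -199.8  252.3] | rv [-0.0022  0.0049 -0.0005] d [ -2.85 -56.28   0.23] cm F [-0.1 -0.8  0.4] w 0.603 gf 0.0
```

View pics/w7.png

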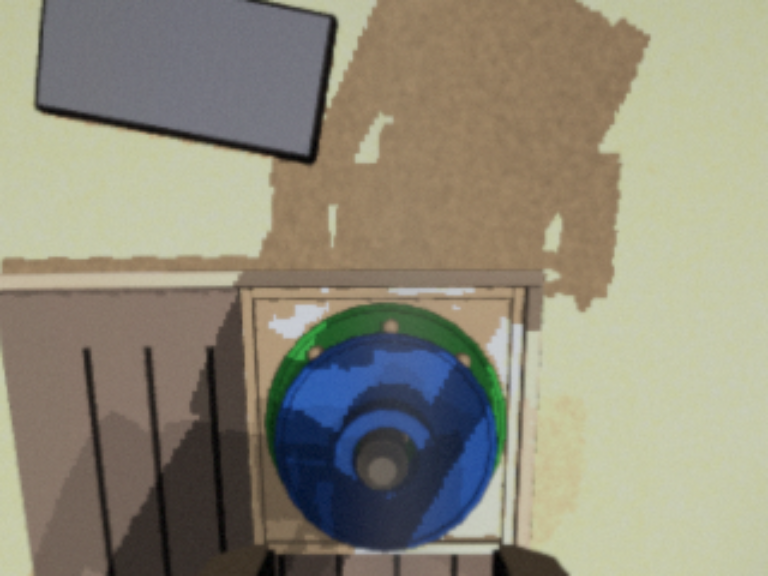

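Blue is home: disc at 80 mm, sleeve top at 108 mm, centred on the post at (380,468). The tray is still flush. Now the collar.

>>> {"op": "servo_tool", "data": {
  "moves": [
    [-0.2,-4,0,0,0.004,0,5.6],
    [-0.3,-5.5,0,0,0,0,5.6],
    [-0.3,-5.8,0,0,0,0,5.6],
    [-0.3,-5.8,0,0,0,0,5.6],
    [-0.3,-5.8,0,0,0,0,5.6],
    [-0.3,-5.8,0,0,0,0,5.6],
    [-0.3,-5.8,0,0,0,0,5.6],
    [-0.3,-5.8,0,0,0,0,5.6],
    [-0.3,-5.5,0,0,0,0,5.6],
    [-0.2,-4,0,0,0,0,5.6],
    [0,-2.4,0,0,0,0,5.6],
    [0,0,0,0,0,0,5.6]
  ]
}}

```text
time_s: 23.7
tcp_pos: [0.5229, 0.3571, 0.4211]
orientation: [0.999, 0.051, 0.001, 0.0]
wrist_force: [1.2, -0.0, -0.5]
grip_width: 0.604
gripper_force: 0.0
```

>>> {"op": "servo_tool", "data": {
  "moves": [
    [0,0,0,0,0,0,5.6],
    [0,0,0,0,0,0,5.6]
  ]
}}

```text
time_s: 23.95
tcp_pos: [0.5238, 0.3548, 0.4224]
orientation: [0.999, 0.05, 0.001, 0.0]
wrist_force: [0.8, 0.3, 0.7]
grip_width: 0.6
gripper_force: 0.0
```

```bash
python3 - <<'E'
from h import *
wdisc("orange",.007,28,(260,100,380,230)); go(522,357,31,5.8)
E
```

```text
disc ((522.2182006835938, 356.8208923339844), 33.419803619384766) [295 153] [341 199]
z pct [ 5.7  9.2 33.1 33.9] sleeve 571 [522.3 356.8  31.3] [44.7 45.1  6.2]
t 24.00 yaw 5.68 tilt 0.0032 0.0001 g [524.3 354.9 255.6] | rv [ 0.0002 -0.0032 -0.0021] d [-0.16 -0.22 22.46] cm F [ 0.6 -0.1  0.3] w 0.605 gf 0.0
```

>>> {"op": "servo_tool", "data": {
  "moves": [
    [-0.15,-0.2,5,0,-0.003,0,5.6],
    [0,0,5,0,0,0,5.6],
    [0,0,5,0,0,0,5.6],
    [0,0,4,0,0,0,5.6],
    [0,0,2.5,0,0,0,5.6],
    [0,0,1,0,0,0,5.6],
    [0,0,0,0,0,0,5.6],
    [0,0,0,0,0,0,4],
    [0,0,0,0,0,0,4],
    [0,0,0,0,0,0,4],
    [0,0,0,0,0,0,4]
  ]
}}

```text
time_s: 25.38
tcp_pos: [0.5225, 0.3583, 0.1993]
orientation: [0.999, 0.05, 0.001, -0.001]
wrist_force: [0.3, -1.3, 6.6]
grip_width: 0.484
gripper_force: 20.0
```

```bash
python3 -c "
from h import *
go(607,-199,200,5.8)"
```

```text
t 25.38 yaw 5.78 tilt 0.0026 0.0012 g [522.9 358.5  32.3] | rv [-0.0009 -0.0027 -0.0004] d [  2.77  56.3  -16.77] cm F [ 0.3 -1.3  6.6] w 0.484 gf 20.0
```

>>> {"op": "servo_tool", "data": {
  "moves": [
    [0,0,-3.5,0,0,0,4],
    [0,0,-5.5,0,-0.002,0,4],
    [0,0,-5.5,0,0,0,4],
    [0.2,4,0,0,0,0,4],
    [0.3,5.8,0,0,0,0,4],
    [0.3,6,0,0,0,0,4],
    [0.3,6,0,0,0,0,4],
    [0.3,6,0,0,0,0,4],
    [0.3,6,0,0,0,0,4],
    [0.3,6,0,0,0,0,4],
    [0.3,6,0,0,0,0,4],
    [0.3,5,0,0,0,0,4]
  ]
}}

```text
time_s: 26.88
tcp_pos: [0.5987, -0.1471, 0.3427]
orientation: [0.999, 0.05, -0.001, 0.0]
wrist_force: [0.5, 0.9, -0.8]
grip_width: 0.483
gripper_force: 20.0
```

>>> {"op": "servo_tool", "data": {
  "moves": [
    [0.2,3.5,0,0,0,0,4],
    [0,2,0,0,0,0,4],
    [0,0,0,0,0,0,4],
    [0,0,0,0,0,0,4]
  ]
}}

```text
time_s: 27.38
tcp_pos: [0.6064, -0.1981, 0.3423]
orientation: [0.999, 0.051, -0.001, -0.0]
wrist_force: [-0.2, 0.1, -0.3]
grip_width: 0.483
gripper_force: 20.0
```

```bash
python3 - <<'E'
from h import *
s,p,R,a=pose(); z=(p+R[:,2]*.167)[2]-.032
wdisc("orange",z+.007,z*1000+28,(260,130,380,300))
go(607,-199,140,5.8)
E
```

```text
disc ((604.7136840820312, -185.01132202148438), 30.69902992248535) [270 191] [318 278]
z pct [149.3 172.  176.1 253.9] sleeve 1744 [ 614.2 -193.7  213.3] [48.9 53.6 84. ]
t 27.43 yaw 5.86 tilt -0.0022 0.0004 g [ 606.1 -197.8  175.4] | rv [-0.0006  0.0021  0.001 ] d [0.05 0.12 3.54] cm F [-0.5  0.3 -0.2] w 0.478 gf 20.0
```

>>> {"op": "servo_tool", "data": {
  "moves": [
    [0.1,0.15,0,0,0.002,0,4],
    [0,0,0.8,0,0,0,4],
    [0,0,0.8,0,0,0,4],
    [0,0,0.7,0,0,0,4],
    [0,0,0.4,0,0,0,4],
    [0,0,0,0,0,0,4]
  ]
}}

```text
time_s: 28.18
tcp_pos: [0.6073, -0.2008, 0.3148]
orientation: [0.999, 0.05, -0.0, -0.0]
wrist_force: [0.0, 0.4, -0.7]
grip_width: 0.484
gripper_force: 20.0
```

>>> {"op": "servo_tool", "data": {
  "moves": [
    [0,0,0.4,0,0,0,4],
    [0,0,0.3,0,0,0,4],
    [0,0,0.2,0,0,0,4],
    [0,0,0.1,0,0,0,4],
    [0,0,0,0,0,0,4]
  ]
}}

```text
time_s: 28.8
tcp_pos: [0.6078, -0.2007, 0.3074]
orientation: [0.999, 0.05, 0.001, 0.0]
wrist_force: [-3.5, 2.8, 8.9]
grip_width: 0.483
gripper_force: 20.0
```

```bash
python3 -c "
from h import *
go(607,-199,140.3,5.8)"
```

```text
t 28.80 yaw 5.78 tilt 0.0016 -0.0004 g [ 608.1 -200.8  140.4] | rv [ 0.0006 -0.0016 -0.0003] d [-0.06 -0.18  0.01] cm F [-3.5  2.8  8.9] w 0.483 gf 20.0
```

Home at 140.4 mm against an expected 140.3 mm, with contact force. Release and check.

>>> {"op": "servo_tool", "data": {
  "moves": [
    [0,0,0,0,0,0,5.6],
    [0,0,0,0,0,0,5.6],
    [0,0,0,0,0,0,5.6],
    [0,0,-2,0,0,0,5.6],
    [0,0,-4,0,0,0,5.6],
    [0,0,-4,0,0,0,5.6],
    [0,0,-4,0,0,0,5.6],
    [-2,0,0,0,0,0,5.6],
    [-4,0,0,0,0,0,5.6],
    [0,0,0,0,0,0,5.6],
    [0,0,0,0,0,0,5.6]
  ]
}}

```text
time_s: 30.18
tcp_pos: [0.5481, -0.2068, 0.4469]
orientation: [0.999, 0.05, 0.001, 0.0]
wrist_force: [0.6, -0.2, 0.9]
grip_width: 0.603
gripper_force: 0.0
```

```bash
python3 - <<'E'
from h import *
wdisc("orange",.115,135,(230,60,420,240)); c=cam("wrist"); save(c,"w8.png",(160,0,480,240),2.4); np.savez("w8.npz",**c)
D=depth(c)*1000
for k,b in(("green",(160,0,480,240)),("blue",(160,70,480,240))):
    d=D[mask(c,k,b)>0]; print(k,np.nanpercentile(d[:,2],[10,50,90]))
E
```

```text
disc ((605.839111328125, -200.2145538330078), 32.42213821411133) [289 104] [349 164]
z pct [114.  116.6 141.  141.6] sleeve 865 [ 606.1 -200.4  139.2] [45.5 45.6  6.7]
green [33.79160516 35.57042653 37.20851077]
blue [79.41360553 80.55222592 82.16060865]
```

View pics/w8.png

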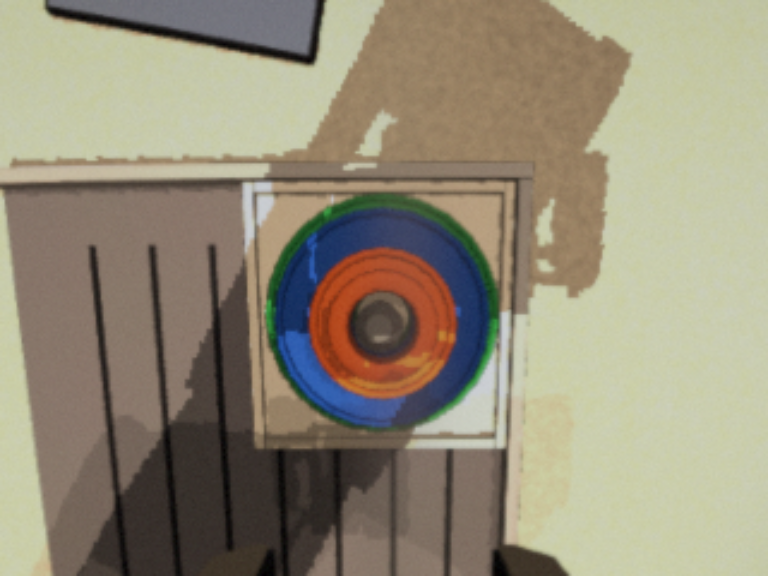

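All three parts are stacked home: sleeve top at 140 mm, post showing in the bore at (382,322). The tray's top edge (y≈180) and right edge (x≈508) lie against the lips.

```bash
python3 -c "
from plant import manip
print(manip.sign_off())"
```

```text
the job is handed in; nothing more can be done
None
```

The drying stand is back together and handed in at about 30 s: tray flush in its corner, then green tier, blue tier and orange collar each lowered home before release, with the bystanders untouched; sign-off gave no verdict.

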